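# Close the pressure cell: keyed inner lid and three-start retaining nut

## Task

Close the steel pressure cell that stands in the bench clamp. Set the inner lid into its mouth so that the lid's dogs drop between the teeth of the rim, then put the hexagon retaining nut over the lid's stem, turn it backward (anticlockwise seen from above) until its thread drops off the thread starts, and screw it forward until it is tight on the lid. Leave the beaker, wash bottle, sample jar and timer standing where they are.

Things in the scene. Friction and masses are not known exactly. Their poses are not given: they have to be found in the camera images.
- cell: Steel pressure cell in a split clamp, fixed to the bench; place and yaw vary. Origin on its axis at bench height, z up. Base plate 124 x 108 x 10 mm; clamp ring 84 mm wide up to 34 mm, ears reaching 59 mm out on the -x side; cell body 66 mm wide up to the shoulder at 70 mm; then the neck, 44 mm outside, 33 mm bore, up to the rim at 100 mm.
- cell_mouth (a point): Centre of the cell's mouth, on its axis at rim height, 100 mm above the bench; axes as the cell's. The rim's top 6 mm is cut into four teeth; the four notches between them are 10 mm wide and lie on the cell's +x, +y, -x and -y axes.
- cell_thread (a point): On the cell's axis at 93 mm, level with the top of the thread. Outside on the neck are three right-hand ridges, 3 mm high and 52 mm wide over all, with starts 120 degrees apart and a lead of 21 mm a turn. Set on the neck, the nut's lugs rest on the ridges with its lower edge 86 to 93 mm above the bench; anticlockwise it climbs 0.058 mm a degree to 93 mm.
- nut: The retaining nut; origin as nut_edge. Within 120 degrees anticlockwise its lower edge climbs to 93 mm and, if free to fall, drops 7 mm to 86 mm (fingers that grip it can hold it up: let go or press down). From the starts it goes clockwise 92 degrees down the thread to 81 mm, where it meets the lid, 17 more to take up 1 mm of play, and some 5 to 15 to tighten against a rising torque (about 0.5 N m is tight).
- nut_hex (a point): Retaining nut: loose, steel, 0.2 to 0.35 kg, 48 mm high, upright on the bench on its round skirt (62 mm wide, up to 28 mm). This point is half-way up the hexagon collar on top, on the axis, 38 mm above the lower edge. The collar is 40 mm across flats, 28 to 48 mm above the lower edge, with a 26 mm hole through. Flats face the nut's x axis and every 60 degrees from it. z up.
- nut_edge (a point): The same nut at its lower edge, on the axis, 38 mm under nut_hex. The skirt is 54 mm wide inside and 24 mm deep, its web then sitting on the lid's flange. Three lugs, 3 mm high and 8 mm wide, stand inward at the lower edge, leaving 46 mm between them; one is on the nut's +x axis.
- lid_stem (a point): Inner lid: loose, steel, 0.14 kg, 54.5 mm high, upright on the bench on its plug. This point is half-way up the square head of its stem (14 x 14 mm, 22 mm high with a chamfered top, on a 13 mm shank; sides square to the lid's x and y axes), on the axis, 43.5 mm above the lid's foot, 11 mm under the head's top. z up. Head and dogs repeat every 90 degrees.
- lid_flange (a point): The same lid at the underside of its flange (41 mm wide, 5 mm thick), on the axis, 15.5 mm above its foot. Below it the plug, 29 mm wide with a chamfered foot, and round the plug four dogs 6 mm wide, 5.5 mm high, 40 mm over all, on the lid's x and y axes. Seated, dogs in the notches, this point is 100 mm above the bench; dogs on top of the teeth, 105.5 mm.
- lid: The same lid: origin on its axis at its foot; 84.5 mm above the bench when the lid is seated.
- beaker: Bystander: clear beaker 73 mm wide, 95 mm high with two wooden sticks near its axis up to 243 mm. Origin at its foot on the axis.
- wash_bottle: Bystander: plastic squeeze bottle 64 mm wide, 140 mm high, neck to 154 mm and a bent spout to 196 mm. Its origin at bench height; the bottle's axis lies 22 mm from it along its own +y.
- jar: Bystander: round sample jar with screw cap, 62 mm wide, 98 mm high. Origin at its foot on the axis.
- timer: Bystander: bench timer, 62 x 76 x 52 mm. Origin at its foot in the middle.
Mind the look-alikes: they are no part of the job. Leave any brown or turquoise look-alike of the nut alone.

How it is judged:
On the way, in this order (a step that is already met when the one before it is completed fails the run):
1. the lid is seated in the mouth, its dogs between the teeth of the rim (z of lid_flange in the frame of cell between 0.098 and 0.1015 m and horizontal distance between lid_flange and cell below 0.003 m and angle between lid_flange's own z axis and vertical below 0.06 rad), for 0.2 s.
2. the nut, on the neck over the seated lid, is turned back to the thread starts: its lugs ride on the top ends of the ridges (z of nut_edge in the frame of cell between 0.0915 and 0.0945 m and horizontal distance between nut_edge and cell below 0.004 m and angle between nut_edge's own z axis and vertical below 0.1 rad and contact force between nut and cell above 0.1 N), for 0.15 s.
3. the nut has dropped off the thread starts (z of nut_edge in the frame of cell between 0.0825 and 0.089 m and horizontal distance between nut_edge and cell below 0.004 m and angle between nut_edge's own z axis and vertical below 0.1 rad), for 0.1 s.
At the end, for the whole second after the job is handed in: The lid is seated (flange underside 98 to 101.5 mm above the bench) and the nut screwed home on it (lower edge 79 to 81.8 mm above the bench), pressing on the lid with over 6 N (it weighs under 3.5 N); both centred on the cell within 3 mm, level within 0.06 rad, at rest (all of step 1 and z of nut_edge in the frame of cell between 0.079 and 0.0818 m and horizontal distance between nut_edge and cell below 0.003 m and angle between nut_edge's own z axis and vertical below 0.06 rad and contact force between nut and lid above 6 N and linear speed of each of nut, lid below 0.01 m/s); the robot touches nothing.
It fails at once if the glass beaker is pushed more than 30 mm or tipped (distance of beaker from where it was at the start of the episode above 0.03 m or angle between beaker's own z axis and vertical above 0.25 rad).
It fails at once if the wash bottle is pushed more than 30 mm or tipped (distance of wash_bottle from where it was at the start of the episode above 0.03 m or angle between wash_bottle's own z axis and vertical above 0.25 rad).
It fails at once if the sample jar is pushed more than 30 mm or tipped (distance of jar from where it was at the start of the episode above 0.03 m or angle between jar's own z axis and vertical above 0.25 rad).
It fails at once if the bench timer is pushed more than 30 mm or tipped (distance of timer from where it was at the start of the episode above 0.03 m or angle between timer's own z axis and vertical above 0.25 rad).
It also fails if it takes over 72 s, if anything falls off the work surface, if the arm or the gripper's body presses on something with over 40 N, if the wrist force passes 120 N, or if a joint passes its speed limit or range.

## Robot

A 6-joint arm with a two-finger parallel gripper is mounted at the origin on a cart in front of the work surface, level with it; the furniture and walls round the work are solid. World frame = base frame: x ahead of the robot, y to its left, z up, the work surface at z = 0. Lengths are in m, angles in rad, forces in N, time in s.
With the tool pointing down it reaches from about 0.3 to 0.775 m from the base axis. Payload 14.6 kg.
Tool frame: the origin (TCP) lies on the centre line of the jaws, within the pads' length; the fingertips stand ctrl.tcp_to_tips ahead of it and the grasp point (between the pads) lies 2 mm behind it (ctrl.tcp_to_tips is the distance from the TCP to the fingertips, in m); z points along the fingers, y is the line along which they close (so a half turn about z gives the same grasp; the last joint's range is limited). The gripper opens to 94 mm and grips with 3 to 60 N. Pads are 16 mm wide; open, the fingers measure 119 mm over their backs; the gripper's body (75 mm by 177 mm) begins 78 mm behind the grasp point.
Start: joints at [1.169, 0.3, 1.521, -0, 1.321, -0.067], TCP at [0.181, 0.519, 0.222] pointing down, gripper open.
Joint ranges: [-3.03, 3.03], [-0.79, 2.21], [0.23, 2.52], [-1.04, 4.18], [0, 3.07], [-2.55, 2.55]. Speed limits (rad/s): [2.22, 2.22, 2.57, 3.14, 3.14, 3.14].

## Interface

Orientations are given as [roll, pitch, yaw] about the fixed x, y, z axes, in that order (R = Rz(yaw) Ry(pitch) Rx(roll)).
In Python, from station import telemetry, viewer, hand_in, ctrl gives the robot as it stands.
- The arm moves only by the tool step_arm, never from a script. Its argument "plan" is a list of rows, each an object of numbers: "dx", "dy", "dz": the shift along the tool's x, y, z scaled (see below); "rx", "ry", "rz": the turn, a rotation vector about the tool's x, y, z scaled (see below); "claw": the closure, from 0 (fully open) to 1 (shut). In form: [{"dx": .., "dy": .., "dz": .., "rx": .., "ry": .., "rz": .., "claw": ..}, ...]. A call has 1 to 10 rows; each row shifts and turns the commanded pose from where the row before left it, along the tool's axes as they then stand; what a row does not reach is not made up. The controller multiplies each number of a shift by 0.1 m and each number of a turn by 90 degrees. A row lasts 1/10 s, in which the tool goes at most 50 mm and 8.59 degrees, less where a joint would pass 70% of its speed; a pose out of reach is approached as far as the arm can. A call with a number of a shift or a turn outside -1 to 1 is refused whole. A call with a gripper value outside its range is refused whole. The fingers move at their own pace and stop on an object; "grip_force" is the grip in N (left out, the last holds). Time passes only in rows, so rows that do not move let the fingers close. It gives the time, the measured TCP pose, the force, the opening and the grip force at its end, in the units of the state.
- telemetry.get_obs(): the state, without advancing time (a new reading comes with each control period).
- viewer.camera(name): name is "scene" or "top"; returns a dict with "img" (420x560x3 uint8, red, green, blue), "z_map" (420x560 float32, m along the optical axis (not along the pixel's ray), 0 where there is no reading), "fx", "fy", "cx", "cy" (pixels), "R" (3x3) and "t" (3): a world point X has camera coordinates R X + t. Camera axes: x right, y down, z forward; pixel columns grow to the right and rows downward; lengths in m; the calibration is good to about 2 mm. A picture is of the moment at which its call begins.
- hand_in(): hands the job in; it is judged then, once.
Trained networks look in a picture, given as the dict that the camera call returned (one of the last four; its "shot" number tells which), for a name from the list of things; names that differ only in an ending like _2 or _b are one class to them, and where a whole thing is asked for, a point or a joint stands for the part that bears it (a point fixed in the world has none). Each returns a list of dicts, best first, with "score" (0 to 1); they miss things now and then, are a little off and sometimes report something else, mostly with a low value. They report only what shows in the picture. A call takes as long as a camera call. They do not tell look-alikes from the thing itself.
- viewer.recognise(target, picture): "rect" ([left, top, right, bottom] in pixels, round what is visible of it).
The state is a dict: "time_s": time; "qpos": joint angles; "joint_vel": joint speeds; "tau": joint torques, N m; "ee_pos": TCP position; "eef_rot": TCP orientation; "force": force on the tool from outside, world axes, zero at the start; "moment": the same for the moment, N m; "grip_width": finger opening in m; "grip_force": force on a finger pad.
Only numpy, scipy, OpenCV 4.12 (cv2) and the standard library are available. Lean on these libraries where they do the work, as an engineer would, in place of code of your own. Each camera call takes 0.05 s, during which the arm holds its last target. There are 200 camera calls.

## Working session

There is one attempt and no reset: what is moved stays moved. The work goes in short steps, Python scripts to look and compute and a tool call to move; the robot and the scene stay as the last step left them, time stands still between calls to the robot, and variables do not carry over. Pictures are saved under pics/ and viewed, at most 10 in all, crops included, and the job is handed in when it is done.

Besides the shell and the picture viewer there is one more tool, called after "Request:" as name([rows], argument=value, ...), one row to a line, values as JSON. step_arm: Moves the arm, as the interface text tells. Shifts and turns lie within -1 to 1; 1 stands for 0.1 m of shift or 90 degrees of turn. Its arguments: {"type":"object","properties":{"plan":{"type":"array"},"grip_force":{"type":"number"}},"required":["plan"]}

```bash
mkdir -p pics; ls
cat > h.py <<'E'
import numpy as np, cv2
from station import telemetry, viewer, hand_in, ctrl
def world(p):
    z=p["z_map"]; v,u=np.mgrid[:z.shape[0],:z.shape[1]]
    c=np.stack([(u-p["cx"])/p["fx"]*z,(v-p["cy"])/p["fy"]*z,z],-1)
    W=(c-p["t"])@p["R"]; W[z<=0]=np.nan
    return W
def proj(p,X):
    c=p["R"]@np.array(X)+p["t"]; return c[0]/c[2]*p["fx"]+p["cx"],c[1]/c[2]*p["fy"]+p["cy"]
def save(n,im): cv2.imwrite("pics/"+n,im[:,:,::-1])
E
python3 - <<'E'
from h import *
o=telemetry.get_obs(); print({k:np.round(v,3) for k,v in o.items()}, ctrl.tcp_to_tips)
ims=[]
for n in("scene","top"):
    p=viewer.camera(n); W=world(p); im=p["img"].copy()
    print(n,p["fx"],(-p["R"].T@p["t"]).round(3),p["R"].round(2).tolist())
    for t in["cell","nut","lid","nut_hex","lid_stem","beaker","wash_bottle","jar","timer"]:
        for r in viewer.recognise(t,p)[:4]:
            l,a,b,d=map(int,r["rect"]); 
            w=W[max(a,0):d+1,max(l,0):b+1].reshape(-1,3)
            print(t,round(r["score"],2),[l,a,b,d],W[(a+d)//2,(l+b)//2].round(3),"top",np.nanmax(w[:,2]).round(3))
    save(n+"0.png",im)
E
```

```text
pics
{'time_s': np.float64(0.0), 'qpos': array([ 1.169,  0.3  ,  1.522,  0.   ,  1.321, -0.067]), 'joint_vel': array([ 0.   , -0.001, -0.   , -0.001,  0.001, -0.   ]), 'tau': array([ 0.0000e+00, -5.3181e+01, -3.5274e+01,  7.1000e-02,  2.4000e-02,
       -0.0000e+00]), 'ee_pos': array([0.181, 0.519, 0.222]), 'eef_rot': array([-3.14 , -0.   ,  2.807]), 'force': array([-0.578, -0.32 , -0.888]), 'moment': array([ 0.031, -0.042, -0.028]), 'grip_force': np.float64(0.0), 'grip_width': np.float64(0.094)} 0.017
scene 486.6104232106157 [-0.108 -1.131  0.779] [[0.87, -0.49, 0.01], [-0.23, -0.43, -0.87], [0.43, 0.76, -0.49]]
cell 0.82 [270, 196, 324, 240] [ 0.553 -0.062  0.053] top 0.105
cell 0.44 [302, 264, 328, 292] [ 0.45  -0.324  0.042] top 0.053
nut 0.95 [302, 264, 327, 294] [ 0.448 -0.321  0.038] top 0.053
nut 0.82 [271, 279, 299, 307] [ 0.355 -0.338  0.041] top 0.053
nut 0.73 [267, 255, 288, 277] [ 0.4   -0.217  0.028] top 0.053
nut 0.53 [334, 252, 342, 271] [ 0.451 -0.409  0.146] top 0.157
nut_hex 0.91 [264, 250, 289, 275] [ 0.398 -0.216  0.041] top 0.053
nut_hex 0.85 [302, 262, 328, 293
[... 933 characters left out ...]
30, 152, 242] [0.439 0.278 0.057] top 0.058
nut_hex 0.89 [317, 237, 341, 258] [ 0.402 -0.2    0.003] top 0.055
nut_hex 0.69 [365, 248, 390, 272] [ 0.365 -0.326  0.002] top 0.056
nut_hex 0.67 [345, 176, 369, 203] [ 0.556 -0.279  0.002] top 0.054
nut_hex 0.46 [248, 159, 293, 210] [ 0.569 -0.046  0.039] top 0.105
lid_stem 0.75 [135, 227, 154, 243] [0.442 0.279 0.053] top 0.058
beaker 0.95 [143, 143, 173, 176] [0.641 0.247 0.041] top 0.23
beaker 0.62 [245, 158, 291, 208] [ 0.572 -0.041  0.041] top 0.105
wash_bottle 0.73 [397, 208, 466, 236] [ 0.458 -0.425  0.154] top 0.197
jar 0.86 [205, 246, 234, 271] [0.381 0.08  0.098] top 0.104
timer 0.79 [255, 246, 288, 280] [ 0.364 -0.046  0.05 ] top 0.056
```

Run:
```python
from h import *
a=cv2.imread("pics/top0.png")[130:290,110:480]; b=cv2.imread("pics/scene0.png")[110:330,190:380]
a=cv2.resize(a,None,fx=2.1,fy=2.1,interpolation=cv2.INTER_CUBIC); cv2.imwrite("pics/topc.png",a)
b=cv2.resize(b,None,fx=2.7,fy=2.7,interpolation=cv2.INTER_CUBIC); cv2.imwrite("pics/scenec.png",b)
```

```text
(no output)
```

View pics/topc.png

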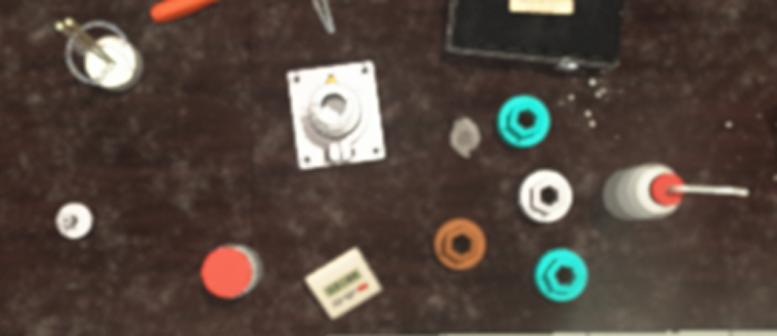

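View pics/scenec.png

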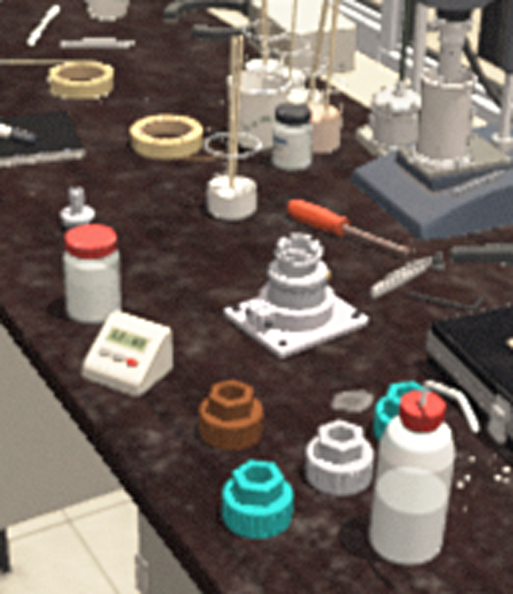

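Candidates for the nut: grey steel at top px (369,223); turquoise at (359,188) and (377,261); brown at (328,246). I choose the grey one. The lid is at (144,235), the cell at (271,186) with its ears towards -x (down in the picture).

```bash
cat > meas.py <<'E'
from h import *
def cloud(p,c,r,zlo,zhi):
    W=world(p); m=(np.hypot(W[...,0]-c[0],W[...,1]-c[1])<r)&(W[...,2]>zlo)&(W[...,2]<zhi)
    return W[m],m
def circ(q):
    (x,y),r=cv2.minEnclosingCircle(q[:,:2].astype(np.float32)); return round(x,4),round(y,4),round(r,4)
E
python3 - <<'E'
from meas import *
for n in("top","scene"):
    ps=[viewer.camera(n) for _ in range(3)]; p=ps[0]; 
    p["z_map"]=np.median([q["z_map"] for q in ps],0)
    for nm,c,r,lo,hi in[("bench",(.5,.12),.04,-.02,.02),("cellrim",(.57,-.045),.05,.09,.12),("cellneck",(.57,-.045),.06,.075,.12),("shoulder",(.57,-.045),.06,.06,.08),("ring",(.57,-.045),.06,.028,.04),("plate",(.56,-.045),.1,.006,.016),("nuthex",(.46,-.32),.045,.042,.06),("nutall",(.46,-.32),.045,.015,.06),("lidhead",(.44,.279),.04,.037,.07),("lidflange",(.44,.279),.05,.012,.03)]:
        q,m=cloud(p,c,r,lo,hi)
        if len(q)>3: print(n,nm,len(q),"mean",q.mean(0).round(4),"mid",((q.min(0)+q.max(0))/2).round(4),"ext",np.ptp(q,0).round(3),"circ",circ(q))
        if nm=="plate": print(cv2.minAreaRect((q[:,:2]*1000).astype(np.float32)))
    im=p["img"]
    if n=="top":
        # plate outline by brightness
        g=cv2.cvtColor(im,cv2.COLOR_RGB2GRAY); b=(g>110).astype(np.uint8); b[:,:235]=0;b[:,310:]=0;b[:150]=0;b[225:]=0
        k,lab,st,ce=cv2.connectedComponentsWithStats(b); i=1+st[1:,4].argmax()
        v,u=np.nonzero(lab==i); R=p["R"]; d=np.stack([(u-p["cx"])/p["fx"],(v-p["cy"])/p["fy"],np.ones(len(u))],-1)@R; C=-R.T@p["t"]
        X=C+d*((0.010-C[2])/d[:,2])[:,None]
        print("plate bright",cv2.minAreaRect((X[:,:2]*1000).astype(np.float32)))
        out=np.hstack([cv2.resize(im[y-20:y+20,x-20:x+20],(380,380),interpolation=cv2.INTER_CUBIC) for x,y in((369,223),(144,236))]); save("close.png",out)
E
```

```text
top bench 693 mean [0.4998 0.12   0.0006] mid [5.002e-01 1.194e-01 4.000e-04] ext [0.079 0.079 0.009] circ (0.4998, 0.1198, 0.04)
top cellrim 175 mean [ 0.571  -0.0451  0.0964] mid [ 0.5713 -0.0454  0.0974] ext [0.048 0.05  0.015] circ (0.5713, -0.0454, 0.026)
top cellneck 224 mean [ 0.5713 -0.0456  0.0942] mid [ 0.571  -0.0454  0.0899] ext [0.051 0.05  0.03 ] circ (0.5714, -0.0451, 0.0262)
top shoulder 198 mean [ 0.566  -0.0466  0.0699] mid [ 0.5723 -0.0458  0.07  ] ext [0.065 0.064 0.019] circ (0.5716, -0.0454, 0.0332)
top ring 345 mean [ 0.5557 -0.0466  0.0347] mid [ 0.5621 -0.0446  0.0341] ext [0.1   0.082 0.012] circ (0.562, -0.0461, 0.0509)
top plate 933 mean [ 0.5722 -0.0457  0.0108] mid [ 0.572  -0.0449  0.011 ] ext [0.131 0.117 0.01 ] circ (0.5717, -0.0456, 0.0803)
((571.5426025390625, -45.15553283691406), (124.02811431884766, 107.85269165039062), 6.2453131675720215)
top nuthex 133 mean [ 0.4625 -0.3063  0.0479] mid [ 0.4635 -0.3062  0.0472] ext [0.044 0.04  0.01 ] circ (0.4632, -0.3066, 0.0224)
top nutall 386 mean [ 0.462  -0.3036  0.0354] mid [ 0.4619 -0.3052  0.0341] ext 
[... 1127 characters left out ...]
.5722 -0.0507  0.011 ] ext [0.132 0.11  0.01 ] circ (0.5712, -0.0478, 0.0788)
((572.8749389648438, -47.02610778808594), (124.46161651611328, 110.44132995605469), 5.6213459968566895)
scene nuthex 137 mean [ 0.4622 -0.309   0.048 ] mid [ 0.4627 -0.3062  0.047 ] ext [0.043 0.042 0.01 ] circ (0.4631, -0.3067, 0.0229)
scene nutall 452 mean [ 0.4577 -0.3152  0.0347] mid [ 0.4628 -0.3089  0.0335] ext [0.061 0.06  0.037] circ (0.463, -0.3076, 0.0318)
scene lidhead 32 mean [0.4436 0.2822 0.0491] mid [0.4444 0.2853 0.0483] ext [0.013 0.018 0.02 ] circ (0.4442, 0.2853, 0.0099)
scene lidflange 63 mean [0.4429 0.2802 0.0223] mid [0.4465 0.2835 0.0207] ext [0.043 0.044 0.015] circ (0.4458, 0.2827, 0.0245)
```

View pics/close.png

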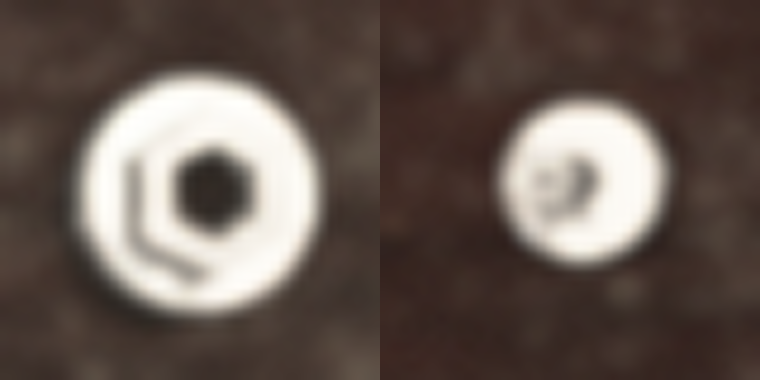

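The close crop shows the grey nut's collar with flats near 35/95/155°, and the lid with its head nearly square to the world axes. I turn to yaw 90° first.

Request:
step_arm([
  {"rz": 0.0874,"claw": 0.3},
  {"rz": 0.0874,"claw": 0.3},
  {"rz": 0.0874,"claw": 0.3},
  {"rz": 0.0874,"claw": 0.3},
  {"rz": 0.0874,"claw": 0.3},
  {"rz": 0.0874,"claw": 0.3},
  {"rz": 0.0874,"claw": 0.3},
  {"rz": 0.0874,"claw": 0.3},
  {"rz": 0.0874,"claw": 0.3},
  {"claw": 0.3},
], grip_force=10)

```text
$.plan[0]: bad value
```

Request:
step_arm([
  {"dx": 0,"dy": 0,"dz": 0,"rx": 0,"ry": 0,"rz": 0.0874,"claw": 0.3},
  {"dx": 0,"dy": 0,"dz": 0,"rx": 0,"ry": 0,"rz": 0.0874,"claw": 0.3},
  {"dx": 0,"dy": 0,"dz": 0,"rx": 0,"ry": 0,"rz": 0.0874,"claw": 0.3},
  {"dx": 0,"dy": 0,"dz": 0,"rx": 0,"ry": 0,"rz": 0.0874,"claw": 0.3},
  {"dx": 0,"dy": 0,"dz": 0,"rx": 0,"ry": 0,"rz": 0.0874,"claw": 0.3},
  {"dx": 0,"dy": 0,"dz": 0,"rx": 0,"ry": 0,"rz": 0.0874,"claw": 0.3},
  {"dx": 0,"dy": 0,"dz": 0,"rx": 0,"ry": 0,"rz": 0.0874,"claw": 0.3},
  {"dx": 0,"dy": 0,"dz": 0,"rx": 0,"ry": 0,"rz": 0.0874,"claw": 0.3},
  {"dx": 0,"dy": 0,"dz": 0,"rx": 0,"ry": 0,"rz": 0.0874,"claw": 0.3},
  {"dx": 0,"dy": 0,"dz": 0,"rx": 0,"ry": 0,"rz": 0,"claw": 0.3},
], grip_force=10)

```text
time_s: 2.3
ee_pos: [0.1807, 0.5195, 0.2224]
eef_rot: [-3.142, -0.0, 1.569]
force: [-0.6, 0.8, 0.2]
grip_width: 0.0659
grip_force: 0.0
```

Request:
step_arm([
  {"dx": -0.294,"dy": 0.3288,"dz": 0,"rx": 0,"ry": 0,"rz": 0,"claw": 0.3},
  {"dx": -0.294,"dy": 0.3288,"dz": 0,"rx": 0,"ry": 0,"rz": 0,"claw": 0.3},
  {"dx": -0.294,"dy": 0.3288,"dz": 0,"rx": 0,"ry": 0,"rz": 0,"claw": 0.3},
  {"dx": -0.294,"dy": 0.3288,"dz": 0,"rx": 0,"ry": 0,"rz": 0,"claw": 0.3},
  {"dx": -0.294,"dy": 0.3288,"dz": 0,"rx": 0,"ry": 0,"rz": 0,"claw": 0.3},
  {"dx": -0.294,"dy": 0.3288,"dz": 0,"rx": 0,"ry": 0,"rz": 0,"claw": 0.3},
  {"dx": -0.294,"dy": 0.3288,"dz": 0,"rx": 0,"ry": 0,"rz": 0,"claw": 0.3},
  {"dx": -0.294,"dy": 0.3288,"dz": 0,"rx": 0,"ry": 0,"rz": 0,"claw": 0.3},
  {"dx": 0,"dy": 0,"dz": 0.4,"rx": 0,"ry": 0,"rz": 0,"claw": 0.3},
  {"dx": 0,"dy": 0,"dz": 0.4,"rx": 0,"ry": 0,"rz": 0,"claw": 0.3},
])

```text
time_s: 3.3
ee_pos: [0.445, 0.2835, 0.142]
eef_rot: [3.14, -0.001, 1.574]
force: [1.0, -0.2, -0.1]
grip_width: 0.0657
grip_force: 0.0
```

Request:
step_arm([
  {"dx": 0,"dy": 0,"dz": 0.4,"rx": 0,"ry": 0,"rz": 0,"claw": 0.3},
  {"dx": 0,"dy": 0,"dz": 0.38,"rx": 0,"ry": 0,"rz": 0,"claw": 0.3},
  {"dx": 0,"dy": 0,"dz": 0.2,"rx": 0,"ry": 0,"rz": 0,"claw": 0.3},
  {"dx": 0,"dy": 0,"dz": 0,"rx": 0,"ry": 0,"rz": 0,"claw": 0.3},
  {"dx": 0,"dy": 0,"dz": 0,"rx": 0,"ry": 0,"rz": 0,"claw": 1},
  {"dx": 0,"dy": 0,"dz": 0,"rx": 0,"ry": 0,"rz": 0,"claw": 1},
  {"dx": 0,"dy": 0,"dz": 0,"rx": 0,"ry": 0,"rz": 0,"claw": 1},
  {"dx": 0,"dy": 0,"dz": 0,"rx": 0,"ry": 0,"rz": 0,"claw": 1},
  {"dx": 0,"dy": 0,"dz": 0,"rx": 0,"ry": 0,"rz": 0,"claw": 1},
  {"dx": 0,"dy": 0,"dz": 0,"rx": 0,"ry": 0,"rz": 0,"claw": 1},
])

```text
time_s: 4.3
ee_pos: [0.4439, 0.2844, 0.0447]
eef_rot: [3.141, -0.0, 1.571]
force: [0.2, -0.2, -0.2]
grip_width: 0.0214
grip_force: 0.0
```

Request:
step_arm([
  {"dx": 0,"dy": 0,"dz": 0,"rx": 0,"ry": 0,"rz": 0,"claw": 1},
  {"dx": 0,"dy": 0,"dz": 0,"rx": 0,"ry": 0,"rz": 0,"claw": 1},
  {"dx": 0,"dy": 0,"dz": 0,"rx": 0,"ry": 0,"rz": 0,"claw": 1},
  {"dx": 0,"dy": 0,"dz": 0,"rx": 0,"ry": 0,"rz": 0,"claw": 1},
  {"dx": 0,"dy": 0,"dz": 0,"rx": 0,"ry": 0,"rz": 0,"claw": 1},
  {"dx": 0,"dy": 0,"dz": 0,"rx": 0,"ry": 0,"rz": 0,"claw": 1},
])

```text
time_s: 4.9
ee_pos: [0.4439, 0.2844, 0.0445]
eef_rot: [3.142, -0.0, 1.571]
force: [0.9, -0.2, 1.3]
grip_width: 0.0145
grip_force: 10.0
```

Request:
step_arm([
  {"dx": 0,"dy": 0,"dz": -0.2,"rx": 0,"ry": 0,"rz": 0,"claw": 1},
  {"dx": 0,"dy": 0,"dz": -0.4,"rx": 0,"ry": 0,"rz": 0,"claw": 1},
  {"dx": 0,"dy": 0,"dz": -0.4,"rx": 0,"ry": 0,"rz": 0,"claw": 1},
  {"dx": 0,"dy": 0,"dz": -0.4,"rx": 0,"ry": 0,"rz": 0,"claw": 1},
  {"dx": 0,"dy": 0,"dz": -0.2,"rx": 0,"ry": 0,"rz": 0,"claw": 1},
  {"dx": 0,"dy": 0,"dz": 0,"rx": 0,"ry": 0,"rz": 0,"claw": 1},
], grip_force=25)

```text
time_s: 5.5
ee_pos: [0.4446, 0.2848, 0.2069]
eef_rot: [3.138, -0.002, 1.571]
force: [-0.2, 1.0, -1.9]
grip_width: 0.0141
grip_force: 24.6
```

Request:
step_arm([
  {"dx": -0.4126,"dy": 0.16,"dz": 0,"rx": 0,"ry": 0,"rz": 0,"claw": 1},
  {"dx": -0.4126,"dy": 0.16,"dz": 0,"rx": 0,"ry": 0,"rz": 0,"claw": 1},
  {"dx": -0.4126,"dy": 0.16,"dz": 0,"rx": 0,"ry": 0,"rz": 0,"claw": 1},
  {"dx": -0.4126,"dy": 0.16,"dz": 0,"rx": 0,"ry": 0,"rz": 0,"claw": 1},
  {"dx": -0.4126,"dy": 0.16,"dz": 0,"rx": 0,"ry": 0,"rz": 0,"claw": 1},
  {"dx": -0.4126,"dy": 0.16,"dz": 0,"rx": 0,"ry": 0,"rz": 0,"claw": 1},
  {"dx": -0.4126,"dy": 0.16,"dz": 0,"rx": 0,"ry": 0,"rz": 0,"claw": 1},
  {"dx": -0.4126,"dy": 0.16,"dz": 0,"rx": 0,"ry": 0,"rz": 0,"claw": 1},
  {"dx": 0,"dy": 0,"dz": 0,"rx": 0,"ry": 0,"rz": -0.0689,"claw": 1},
  {"dx": 0,"dy": 0,"dz": 0,"rx": 0,"ry": 0,"rz": 0,"claw": 1},
])

```text
time_s: 6.5
ee_pos: [0.5715, -0.0466, 0.202]
eef_rot: [-3.138, -0.001, 1.679]
force: [-0.7, -0.2, -1.9]
grip_width: 0.014
grip_force: 24.6
```

Request:
step_arm([
  {"dx": 0,"dy": 0,"dz": 0.3,"rx": 0,"ry": 0,"rz": 0,"claw": 1},
  {"dx": 0,"dy": 0,"dz": 0.25,"rx": 0,"ry": 0,"rz": 0,"claw": 1},
  {"dx": 0,"dy": 0,"dz": 0.02,"rx": 0,"ry": 0,"rz": 0,"claw": 1},
  {"dx": 0,"dy": 0,"dz": 0.02,"rx": 0,"ry": 0,"rz": 0,"claw": 1},
  {"dx": 0,"dy": 0,"dz": 0.02,"rx": 0,"ry": 0,"rz": 0,"claw": 1},
  {"dx": 0,"dy": 0,"dz": 0.02,"rx": 0,"ry": 0,"rz": 0,"claw": 1},
  {"dx": 0,"dy": 0,"dz": 0.01,"rx": 0,"ry": 0,"rz": 0,"claw": 1},
  {"dx": 0,"dy": 0,"dz": 0,"rx": 0,"ry": 0,"rz": 0,"claw": 1},
])

```text
time_s: 7.3
ee_pos: [0.5721, -0.0456, 0.1407]
eef_rot: [3.141, 0.0, 1.679]
force: [-0.4, -0.2, -2.7]
grip_width: 0.014
grip_force: 24.6
```

Request:
step_arm([
  {"dx": 0,"dy": 0,"dz": 0.02,"rx": 0,"ry": 0,"rz": 0,"claw": 1},
  {"dx": 0,"dy": 0,"dz": 0.02,"rx": 0,"ry": 0,"rz": 0,"claw": 1},
  {"dx": 0,"dy": 0,"dz": 0.02,"rx": 0,"ry": 0,"rz": 0,"claw": 1},
  {"dx": 0,"dy": 0,"dz": 0.02,"rx": 0,"ry": 0,"rz": 0,"claw": 1},
  {"dx": 0,"dy": 0,"dz": 0,"rx": 0,"ry": 0,"rz": 0,"claw": 1},
  {"dx": 0,"dy": 0,"dz": 0,"rx": 0,"ry": 0,"rz": 0,"claw": 1},
])

```text
time_s: 7.9
ee_pos: [0.572, -0.0457, 0.1324]
eef_rot: [-3.141, -0.0, 1.679]
force: [-0.3, -0.2, -1.5]
grip_width: 0.0141
grip_force: 24.6
```

Request:
step_arm([
  {"dx": 0,"dy": 0,"dz": 0.01,"rx": 0,"ry": 0,"rz": 0,"claw": 1},
  {"dx": 0,"dy": 0,"dz": 0.01,"rx": 0,"ry": 0,"rz": 0,"claw": 1},
  {"dx": 0,"dy": 0,"dz": 0.01,"rx": 0,"ry": 0,"rz": 0,"claw": 1},
  {"dx": 0,"dy": 0,"dz": 0,"rx": 0,"ry": 0,"rz": 0,"claw": 1},
])

```text
time_s: 8.3
ee_pos: [0.5719, -0.0457, 0.1293]
eef_rot: [-3.141, -0.0, 1.679]
force: [-0.4, -0.2, -1.4]
grip_width: 0.0142
grip_force: 24.6
```

Request:
step_arm([
  {"dx": 0,"dy": 0,"dz": 0.005,"rx": 0,"ry": 0,"rz": 0,"claw": 1},
  {"dx": 0,"dy": 0,"dz": 0,"rx": 0,"ry": 0,"rz": 0,"claw": 0.6},
  {"dx": 0,"dy": 0,"dz": 0,"rx": 0,"ry": 0,"rz": 0,"claw": 0.5},
  {"dx": 0,"dy": 0,"dz": 0,"rx": 0,"ry": 0,"rz": 0,"claw": 0.3},
  {"dx": 0,"dy": 0,"dz": 0,"rx": 0,"ry": 0,"rz": 0,"claw": 0.3},
  {"dx": 0,"dy": 0,"dz": -0.3,"rx": 0,"ry": 0,"rz": 0,"claw": 0.3},
  {"dx": 0,"dy": 0,"dz": -0.5,"rx": 0,"ry": 0,"rz": 0,"claw": 0.3},
  {"dx": 0,"dy": 0,"dz": -0.3,"rx": 0,"ry": 0,"rz": 0,"claw": 0.3},
  {"dx": 0,"dy": 0,"dz": 0,"rx": 0,"ry": 0,"rz": 0.06,"claw": 0.3},
  {"dx": 0,"dy": 0,"dz": 0,"rx": 0,"ry": 0,"rz": 0.009,"claw": 0.3},
])

```text
time_s: 9.3
ee_pos: [0.5721, -0.0457, 0.2396]
eef_rot: [3.14, 0.0, 1.569]
force: [-0.3, 0.1, -0.0]
grip_width: 0.0657
grip_force: 0.0
```

Request:
step_arm([
  {"dx": -0.4343,"dy": -0.182,"dz": 0,"rx": 0,"ry": 0,"rz": 0,"claw": 0.2},
  {"dx": -0.4343,"dy": -0.182,"dz": 0,"rx": 0,"ry": 0,"rz": 0,"claw": 0.2},
  {"dx": -0.4343,"dy": -0.182,"dz": 0,"rx": 0,"ry": 0,"rz": 0,"claw": 0.2},
  {"dx": -0.4343,"dy": -0.182,"dz": 0,"rx": 0,"ry": 0,"rz": 0,"claw": 0.2},
  {"dx": -0.4343,"dy": -0.182,"dz": 0,"rx": 0,"ry": 0,"rz": 0,"claw": 0.2},
  {"dx": -0.4343,"dy": -0.182,"dz": 0,"rx": 0,"ry": 0,"rz": 0,"claw": 0.2},
  {"dx": 0,"dy": 0,"dz": 0,"rx": 0,"ry": 0,"rz": 0.0926,"claw": 0.2},
  {"dx": 0,"dy": 0,"dz": 0,"rx": 0,"ry": 0,"rz": 0.0926,"claw": 0.2},
  {"dx": 0,"dy": 0,"dz": 0,"rx": 0,"ry": 0,"rz": 0.0926,"claw": 0.2},
  {"dx": 0,"dy": 0,"dz": 0,"rx": 0,"ry": 0,"rz": 0,"claw": 0.2},
])

```text
time_s: 10.3
ee_pos: [0.4626, -0.3062, 0.238]
eef_rot: [-3.14, -0.0, 1.134]
force: [0.1, -0.2, -0.5]
grip_width: 0.0751
grip_force: 0.0
```

Run:
```python
from meas import *
o=telemetry.get_obs(); print(o["ee_pos"].round(4),np.degrees(o["eef_rot"]).round(1),o["time_s"])
for n in("top","scene"):
    p=viewer.camera(n); im=p["img"]
    for nm,c,r,lo,hi in[("head",(.572,-.0457),.03,.122,.16),("flange",(.572,-.0457),.04,.1,.112),("bottle",(.455,-.4),.06,.08,.15)]:
        q,m=cloud(p,c,r,lo,hi)
        if len(q)>3: print(n,nm,len(q),q.mean(0).round(4),"zmax",q[:,2].max().round(4),"circ",circ(q), "ymax",q[:,1].max().round(3))
    if n=="scene":save("lid1.png",cv2.resize(im[170:300,255:395],(750,696),interpolation=cv2.INTER_CUBIC)[:600])
```

```text
[ 0.4626 -0.3062  0.238 ] [-179.9   -0.    65. ] 10.3
top head 37 [ 0.5704 -0.0447  0.1377] zmax 0.1434 circ (0.5712, -0.0444, 0.0094) ymax -0.037
top flange 190 [ 0.5706 -0.0455  0.1054] zmax 0.1106 circ (0.5711, -0.0455, 0.0219) ymax -0.026
scene head 7 [ 0.5664 -0.0412  0.1308] zmax 0.1405 circ (0.566, -0.042, 0.0045) ymax -0.038
scene flange 54 [ 0.5682 -0.0469  0.1061] zmax 0.1109 circ (0.573, -0.0458, 0.0234) ymax -0.023
scene bottle 714 [ 0.4523 -0.4335  0.1134] zmax 0.1494 circ (0.4622, -0.4218, 0.0322) ymax -0.395
```

View pics/lid1.png

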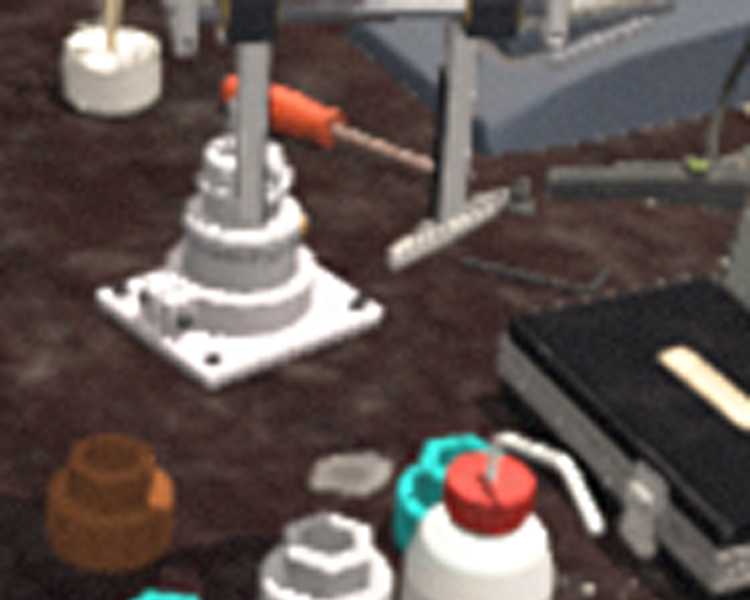

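Request:
step_arm([
  {"dx": 0,"dy": 0,"dz": 0.4,"rx": 0,"ry": 0,"rz": 0,"claw": 0.2},
  {"dx": 0,"dy": 0,"dz": 0.45,"rx": 0,"ry": 0,"rz": 0,"claw": 0.2},
  {"dx": 0,"dy": 0,"dz": 0.45,"rx": 0,"ry": 0,"rz": 0,"claw": 0.2},
  {"dx": 0,"dy": 0,"dz": 0.4,"rx": 0,"ry": 0,"rz": 0,"claw": 0.2},
  {"dx": 0,"dy": 0,"dz": 0.1,"rx": 0,"ry": 0,"rz": 0,"claw": 0.2},
  {"dx": 0,"dy": 0,"dz": 0,"rx": 0,"ry": 0,"rz": 0,"claw": 0.2},
  {"dx": 0,"dy": 0,"dz": 0,"rx": 0,"ry": 0,"rz": 0,"claw": 0.2},
])

```text
time_s: 11.1
ee_pos: [0.4637, -0.3068, 0.0608]
eef_rot: [3.139, 0.0, 1.136]
force: [0.4, 0.2, 0.9]
grip_width: 0.075
grip_force: 0.0
```

Request:
step_arm([
  {"dx": 0,"dy": 0,"dz": 0.1,"rx": 0,"ry": 0,"rz": 0,"claw": 0.2},
  {"dx": 0,"dy": 0,"dz": 0.03,"rx": 0,"ry": 0,"rz": 0,"claw": 0.2},
  {"dx": 0,"dy": 0,"dz": 0,"rx": 0,"ry": 0,"rz": 0,"claw": 1},
  {"dx": 0,"dy": 0,"dz": 0,"rx": 0,"ry": 0,"rz": 0,"claw": 1},
  {"dx": 0,"dy": 0,"dz": 0,"rx": 0,"ry": 0,"rz": 0,"claw": 1},
  {"dx": 0,"dy": 0,"dz": 0,"rx": 0,"ry": 0,"rz": 0,"claw": 1},
  {"dx": 0,"dy": 0,"dz": 0,"rx": 0,"ry": 0,"rz": 0,"claw": 1},
  {"dx": 0,"dy": 0,"dz": 0,"rx": 0,"ry": 0,"rz": 0,"claw": 1},
  {"dx": 0,"dy": 0,"dz": 0,"rx": 0,"ry": 0,"rz": 0,"claw": 1},
], grip_force=25)

```text
time_s: 12.0
ee_pos: [0.4629, -0.3063, 0.0461]
eef_rot: [3.141, 0.0, 1.135]
force: [-0.4, 0.3, 2.3]
grip_width: 0.0407
grip_force: 24.3
```

Request:
step_arm([
  {"dx": 0,"dy": 0,"dz": -0.2,"rx": 0,"ry": 0,"rz": 0,"claw": 1},
  {"dx": 0,"dy": 0,"dz": -0.4,"rx": 0,"ry": 0,"rz": 0,"claw": 1},
  {"dx": 0,"dy": 0,"dz": -0.45,"rx": 0,"ry": 0,"rz": 0,"claw": 1},
  {"dx": 0,"dy": 0,"dz": -0.45,"rx": 0,"ry": 0,"rz": 0,"claw": 1},
  {"dx": 0,"dy": 0,"dz": -0.15,"rx": 0,"ry": 0,"rz": 0,"claw": 1},
  {"dx": 0,"dy": 0,"dz": 0,"rx": 0,"ry": 0,"rz": 0,"claw": 1},
])

```text
time_s: 12.6
ee_pos: [0.4634, -0.3067, 0.213]
eef_rot: [3.138, 0.001, 1.135]
force: [-0.5, 1.3, -3.8]
grip_width: 0.0406
grip_force: 24.3
```

Request:
step_arm([
  {"dx": 0.4032,"dy": -0.0162,"dz": 0,"rx": 0,"ry": 0,"rz": 0,"claw": 1},
  {"dx": 0.4032,"dy": -0.0162,"dz": 0,"rx": 0,"ry": 0,"rz": 0,"claw": 1},
  {"dx": 0.4032,"dy": -0.0162,"dz": 0,"rx": 0,"ry": 0,"rz": 0,"claw": 1},
  {"dx": 0.4032,"dy": -0.0162,"dz": 0,"rx": 0,"ry": 0,"rz": 0,"claw": 1},
  {"dx": 0.4032,"dy": -0.0162,"dz": 0,"rx": 0,"ry": 0,"rz": 0,"claw": 1},
  {"dx": 0.4032,"dy": -0.0162,"dz": 0,"rx": 0,"ry": 0,"rz": 0,"claw": 1},
  {"dx": 0.4032,"dy": -0.0162,"dz": 0,"rx": 0,"ry": 0,"rz": 0,"claw": 1},
  {"dx": 0,"dy": 0,"dz": 0,"rx": 0,"ry": 0,"rz": 0,"claw": 1},
  {"dx": 0,"dy": 0,"dz": 0,"rx": 0,"ry": 0,"rz": 0,"claw": 1},
])

```text
time_s: 13.5
ee_pos: [0.5713, -0.045, 0.2089]
eef_rot: [-3.139, 0.001, 1.136]
force: [-0.1, -0.7, -3.6]
grip_width: 0.0406
grip_force: 24.3
```

Run:
```python
from meas import *
o=telemetry.get_obs(); e=o["ee_pos"]; print(e.round(4),np.degrees(o["eef_rot"]).round(1),o["time_s"],o["force"].round(1))
for n in("scene","scene","top"):
    p=viewer.camera(n); b=e[2]-.0461
    for nm,lo,hi in[("skirt",b+.001,b+.024),("rim",.09,.104),("skirttop",b+.026,b+.031)]:
        q,m=cloud(p,(.572,-.0457),.04,lo,hi)
        if len(q)>3:
            ex=""
            if n=="scene":
                r=p["R"][0]; s=q@r; ex=f"lateral mid {(s.min()+s.max())/2-r@np.array([.5718,-.0455,q[:,2].mean()]):.4f} width {np.ptp(s):.4f}"
            print(n,nm,len(q),q.mean(0).round(4),"circ",circ(q),ex)
```

```text
[ 0.5713 -0.045   0.2089] [-1.798e+02  1.000e-01  6.510e+01] 13.5 [-0.1 -0.7 -3.6]
scene skirt 137 [ 0.5605 -0.0658  0.1768] circ (0.57, -0.0522, 0.0314) lateral mid 0.0017 width 0.0612
scene rim 87 [ 0.5662 -0.0577  0.0965] circ (0.5708, -0.0499, 0.0268) lateral mid 0.0016 width 0.0508
scene skirttop 58 [ 0.5631 -0.0609  0.1916] circ (0.5684, -0.0496, 0.0304) lateral mid -0.0000 width 0.0578
scene skirt 137 [ 0.5608 -0.0664  0.1769] circ (0.5692, -0.0537, 0.0309) lateral mid 0.0017 width 0.0610
scene rim 81 [ 0.5665 -0.0576  0.0969] circ (0.5717, -0.0481, 0.0263) lateral mid 0.0016 width 0.0509
scene skirttop 57 [ 0.5631 -0.0626  0.1919] circ (0.5705, -0.0489, 0.0317) lateral mid 0.0014 width 0.0607
top skirt 9 [ 0.5527 -0.0703  0.1769] circ (0.554, -0.0701, 0.0105) 
top skirttop 33 [ 0.56   -0.0698  0.1919] circ (0.5579, -0.0705, 0.0118)
```

Request:
step_arm([
  {"dx": 0,"dy": 0,"dz": 0.3,"rx": 0,"ry": 0,"rz": 0,"claw": 1},
  {"dx": 0,"dy": 0,"dz": 0.2,"rx": 0,"ry": 0,"rz": 0,"claw": 1},
  {"dx": 0,"dy": 0,"dz": 0.1,"rx": 0,"ry": 0,"rz": 0,"claw": 1},
  {"dx": 0,"dy": 0,"dz": 0.02,"rx": 0,"ry": 0,"rz": 0,"claw": 1},
  {"dx": 0,"dy": 0,"dz": 0.02,"rx": 0,"ry": 0,"rz": 0,"claw": 1},
  {"dx": 0,"dy": 0,"dz": 0.02,"rx": 0,"ry": 0,"rz": 0,"claw": 1},
  {"dx": 0,"dy": 0,"dz": 0,"rx": 0,"ry": 0,"rz": 0,"claw": 1},
  {"dx": 0,"dy": 0,"dz": 0,"rx": 0,"ry": 0,"rz": 0,"claw": 1},
])

```text
time_s: 14.45
ee_pos: [0.572, -0.0457, 0.1454]
eef_rot: [3.141, -0.0, 1.135]
force: [-0.9, -0.5, -3.0]
grip_width: 0.0407
grip_force: 24.3
```

Request:
step_arm([
  {"dx": 0,"dy": 0,"dz": 0.015,"rx": 0,"ry": 0,"rz": 0,"claw": 1},
  {"dx": 0,"dy": 0,"dz": 0.015,"rx": 0,"ry": 0,"rz": 0,"claw": 1},
  {"dx": 0,"dy": 0,"dz": 0.015,"rx": 0,"ry": 0,"rz": 0,"claw": 1},
  {"dx": 0,"dy": 0,"dz": 0,"rx": 0,"ry": 0,"rz": 0,"claw": 1},
  {"dx": 0,"dy": 0,"dz": 0,"rx": 0,"ry": 0,"rz": 0,"claw": 1},
])

```text
time_s: 14.95
ee_pos: [0.5718, -0.0456, 0.1404]
eef_rot: [-3.141, 0.0, 1.135]
force: [0.1, -0.1, -2.5]
grip_width: 0.0407
grip_force: 24.3
```

Request:
step_arm([
  {"dx": 0,"dy": 0,"dz": 0.01,"rx": 0,"ry": 0,"rz": 0,"claw": 1},
  {"dx": 0,"dy": 0,"dz": 0.01,"rx": 0,"ry": 0,"rz": 0,"claw": 1},
  {"dx": 0,"dy": 0,"dz": 0,"rx": 0,"ry": 0,"rz": 0,"claw": 1},
  {"dx": 0,"dy": 0,"dz": 0,"rx": 0,"ry": 0,"rz": 0,"claw": 1},
])

```text
time_s: 15.35
ee_pos: [0.5718, -0.0457, 0.1384]
eef_rot: [-3.142, 0.0, 1.135]
force: [-0.2, 0.4, -2.6]
grip_width: 0.0406
grip_force: 24.3
```

Request:
step_arm([
  {"dx": 0,"dy": 0,"dz": 0.01,"rx": 0,"ry": 0,"rz": 0,"claw": 1},
  {"dx": 0,"dy": 0,"dz": 0.01,"rx": 0,"ry": 0,"rz": 0,"claw": 1},
  {"dx": 0,"dy": 0,"dz": 0,"rx": 0,"ry": 0,"rz": 0,"claw": 1},
  {"dx": 0,"dy": 0,"dz": 0,"rx": 0,"ry": 0,"rz": 0,"claw": 1},
])

```text
time_s: 15.75
ee_pos: [0.5718, -0.0457, 0.1364]
eef_rot: [-3.142, 0.0, 1.135]
force: [0.2, -0.1, -3.1]
grip_width: 0.0407
grip_force: 24.3
```

Request:
step_arm([
  {"dx": 0,"dy": 0,"dz": 0.01,"rx": 0,"ry": 0,"rz": 0,"claw": 1},
  {"dx": 0,"dy": 0,"dz": 0.005,"rx": 0,"ry": 0,"rz": 0,"claw": 1},
  {"dx": 0,"dy": 0,"dz": 0,"rx": 0,"ry": 0,"rz": 0,"claw": 1},
  {"dx": 0,"dy": 0,"dz": 0,"rx": 0,"ry": 0,"rz": 0,"claw": 1},
])

```text
time_s: 16.15
ee_pos: [0.5718, -0.0457, 0.1349]
eef_rot: [-3.142, 0.0, 1.135]
force: [-0.3, -0.0, -3.0]
grip_width: 0.0404
grip_force: 24.3
```

Request:
step_arm([
  {"dx": 0,"dy": 0,"dz": 0.01,"rx": 0,"ry": 0,"rz": 0,"claw": 1},
  {"dx": 0,"dy": 0,"dz": 0.005,"rx": 0,"ry": 0,"rz": 0,"claw": 1},
  {"dx": 0,"dy": 0,"dz": 0,"rx": 0,"ry": 0,"rz": 0,"claw": 1},
  {"dx": 0,"dy": 0,"dz": 0,"rx": 0,"ry": 0,"rz": 0,"claw": 1},
])

```text
time_s: 16.55
ee_pos: [0.572, -0.0457, 0.1344]
eef_rot: [3.141, -0.0, 1.135]
force: [-3.0, 0.3, 6.7]
grip_width: 0.0406
grip_force: 24.3
```

Request:
step_arm([
  {"dx": 0,"dy": 0,"dz": -0.0065,"rx": 0,"ry": 0,"rz": -0.0667,"claw": 1},
  {"dx": 0,"dy": 0,"dz": -0.0035,"rx": 0,"ry": 0,"rz": -0.0667,"claw": 1},
  {"dx": 0,"dy": 0,"dz": -0.0035,"rx": 0,"ry": 0,"rz": -0.0667,"claw": 1},
  {"dx": 0,"dy": 0,"dz": -0.0035,"rx": 0,"ry": 0,"rz": -0.0667,"claw": 1},
  {"dx": 0,"dy": 0,"dz": -0.0035,"rx": 0,"ry": 0,"rz": -0.0667,"claw": 1},
  {"dx": 0,"dy": 0,"dz": -0.0035,"rx": 0,"ry": 0,"rz": -0.0667,"claw": 1},
  {"dx": 0,"dy": 0,"dz": 0,"rx": 0,"ry": 0,"rz": 0,"claw": 1},
])

```text
time_s: 17.25
ee_pos: [0.5721, -0.0456, 0.1366]
eef_rot: [3.141, 0.0, 1.765]
force: [-1.6, -0.2, 5.7]
grip_width: 0.0402
grip_force: 24.2
```

Request:
step_arm([
  {"dx": 0,"dy": 0,"dz": -0.0035,"rx": 0,"ry": 0,"rz": -0.0667,"claw": 1},
  {"dx": 0,"dy": 0,"dz": -0.0035,"rx": 0,"ry": 0,"rz": -0.0667,"claw": 1},
  {"dx": 0,"dy": 0,"dz": -0.0035,"rx": 0,"ry": 0,"rz": -0.0667,"claw": 1},
  {"dx": 0,"dy": 0,"dz": -0.0035,"rx": 0,"ry": 0,"rz": -0.0667,"claw": 1},
  {"dx": 0,"dy": 0,"dz": 0,"rx": 0,"ry": 0,"rz": 0,"claw": 1},
  {"dx": 0,"dy": 0,"dz": 0,"rx": 0,"ry": 0,"rz": 0,"claw": 1},
])

```text
time_s: 17.85
ee_pos: [0.5721, -0.0458, 0.1379]
eef_rot: [3.141, 0.001, 2.179]
force: [-1.2, 0.5, 4.9]
grip_width: 0.0408
grip_force: 24.3
```

Request:
step_arm([
  {"dx": 0,"dy": 0,"dz": -0.002,"rx": 0,"ry": 0,"rz": -0.0333,"claw": 1},
  {"dx": 0,"dy": 0,"dz": -0.002,"rx": 0,"ry": 0,"rz": -0.0333,"claw": 1},
  {"dx": 0,"dy": 0,"dz": -0.0018,"rx": 0,"ry": 0,"rz": -0.0333,"claw": 1},
  {"dx": 0,"dy": 0,"dz": 0,"rx": 0,"ry": 0,"rz": 0,"claw": 1},
  {"dx": 0,"dy": 0,"dz": 0,"rx": 0,"ry": 0,"rz": 0,"claw": 1},
  {"dx": 0,"dy": 0,"dz": 0,"rx": 0,"ry": 0,"rz": 0,"claw": 1},
])

```text
time_s: 18.45
ee_pos: [0.5721, -0.0458, 0.1384]
eef_rot: [3.141, 0.001, 2.335]
force: [-1.7, -0.1, 5.8]
grip_width: 0.0406
grip_force: 24.3
```

Request:
step_arm([
  {"dx": 0,"dy": 0,"dz": -0.002,"rx": 0,"ry": 0,"rz": -0.0333,"claw": 1},
  {"dx": 0,"dy": 0,"dz": -0.002,"rx": 0,"ry": 0,"rz": -0.0333,"claw": 1},
  {"dx": 0,"dy": 0,"dz": -0.001,"rx": 0,"ry": 0,"rz": -0.0333,"claw": 1},
  {"dx": 0,"dy": 0,"dz": 0,"rx": 0,"ry": 0,"rz": 0,"claw": 1},
  {"dx": 0,"dy": 0,"dz": 0,"rx": 0,"ry": 0,"rz": 0,"claw": 1},
])

```text
time_s: 18.95
ee_pos: [0.5722, -0.0457, 0.1388]
eef_rot: [3.141, 0.001, 2.492]
force: [-1.0, 0.4, 5.1]
grip_width: 0.0405
grip_force: 24.3
```

Request:
step_arm([
  {"dx": 0,"dy": 0,"dz": 0,"rx": 0,"ry": 0,"rz": -0.0333,"claw": 1},
  {"dx": 0,"dy": 0,"dz": 0,"rx": 0,"ry": 0,"rz": -0.0333,"claw": 1},
  {"dx": 0,"dy": 0,"dz": 0,"rx": 0,"ry": 0,"rz": -0.0333,"claw": 1},
  {"dx": 0,"dy": 0,"dz": 0,"rx": 0,"ry": 0,"rz": 0,"claw": 1},
  {"dx": 0,"dy": 0,"dz": 0,"rx": 0,"ry": 0,"rz": 0,"claw": 1},
])

```text
time_s: 19.45
ee_pos: [0.5715, -0.0456, 0.1378]
eef_rot: [-3.141, -0.001, 2.65]
force: [-1.7, -0.8, -2.6]
grip_width: 0.0402
grip_force: 24.3
```

Request:
step_arm([
  {"dx": 0,"dy": 0,"dz": 0,"rx": 0,"ry": 0,"rz": -0.04,"claw": 1},
  {"dx": 0,"dy": 0,"dz": 0.01,"rx": 0,"ry": 0,"rz": 0,"claw": 1},
  {"dx": 0,"dy": 0,"dz": 0.01,"rx": 0,"ry": 0,"rz": 0,"claw": 1},
  {"dx": 0,"dy": 0,"dz": 0.01,"rx": 0,"ry": 0,"rz": 0,"claw": 1},
  {"dx": 0,"dy": 0,"dz": 0.01,"rx": 0,"ry": 0,"rz": 0,"claw": 1},
  {"dx": 0,"dy": 0,"dz": 0,"rx": 0,"ry": 0,"rz": 0,"claw": 1},
  {"dx": 0,"dy": 0,"dz": 0,"rx": 0,"ry": 0,"rz": 0,"claw": 1},
])

```text
time_s: 20.15
ee_pos: [0.5718, -0.0457, 0.1344]
eef_rot: [-3.142, 0.0, 2.716]
force: [0.0, -0.3, -2.3]
grip_width: 0.0409
grip_force: 24.3
```

Request:
step_arm([
  {"dx": 0,"dy": 0,"dz": 0.01,"rx": 0,"ry": 0,"rz": 0,"claw": 1},
  {"dx": 0,"dy": 0,"dz": 0.01,"rx": 0,"ry": 0,"rz": 0,"claw": 1},
  {"dx": 0,"dy": 0,"dz": 0.003,"rx": 0,"ry": 0,"rz": 0,"claw": 1},
  {"dx": 0,"dy": 0,"dz": 0,"rx": 0,"ry": 0,"rz": 0,"claw": 1},
  {"dx": 0,"dy": 0,"dz": 0,"rx": 0,"ry": 0,"rz": 0,"claw": 1},
])

```text
time_s: 20.65
ee_pos: [0.572, -0.0457, 0.1327]
eef_rot: [3.141, 0.001, 2.716]
force: [-1.8, 0.0, 5.5]
grip_width: 0.0406
grip_force: 24.4
```

Request:
step_arm([
  {"dx": 0,"dy": 0,"dz": 0.0035,"rx": 0,"ry": 0,"rz": 0.0667,"claw": 1},
  {"dx": 0,"dy": 0,"dz": 0.0035,"rx": 0,"ry": 0,"rz": 0.0667,"claw": 1},
  {"dx": 0,"dy": 0,"dz": 0.0035,"rx": 0,"ry": 0,"rz": 0.0667,"claw": 1},
  {"dx": 0,"dy": 0,"dz": 0.0035,"rx": 0,"ry": 0,"rz": 0.0667,"claw": 1},
  {"dx": 0,"dy": 0,"dz": 0.0035,"rx": 0,"ry": 0,"rz": 0.0667,"claw": 1},
  {"dx": 0,"dy": 0,"dz": 0,"rx": 0,"ry": 0,"rz": 0,"claw": 1},
  {"dx": 0,"dy": 0,"dz": 0,"rx": 0,"ry": 0,"rz": 0,"claw": 1},
])

```text
time_s: 21.35
ee_pos: [0.5721, -0.0457, 0.1307]
eef_rot: [3.141, 0.001, 2.195]
force: [0.5, 0.9, 4.0]
grip_width: 0.0407
grip_force: 24.5
```

Request:
step_arm([
  {"dx": 0,"dy": 0,"dz": 0.0035,"rx": 0,"ry": 0,"rz": 0.0667,"claw": 1},
  {"dx": 0,"dy": 0,"dz": 0.0035,"rx": 0,"ry": 0,"rz": 0.0667,"claw": 1},
  {"dx": 0,"dy": 0,"dz": 0.0035,"rx": 0,"ry": 0,"rz": 0.0667,"claw": 1},
  {"dx": 0,"dy": 0,"dz": 0.0035,"rx": 0,"ry": 0,"rz": 0.0667,"claw": 1},
  {"dx": 0,"dy": 0,"dz": 0.0035,"rx": 0,"ry": 0,"rz": 0.0667,"claw": 1},
  {"dx": 0,"dy": 0,"dz": 0.0035,"rx": 0,"ry": 0,"rz": 0.0667,"claw": 1},
  {"dx": 0,"dy": 0,"dz": 0.0035,"rx": 0,"ry": 0,"rz": 0.0667,"claw": 1},
  {"dx": 0,"dy": 0,"dz": 0.0035,"rx": 0,"ry": 0,"rz": 0.0667,"claw": 1},
  {"dx": 0,"dy": 0,"dz": 0,"rx": 0,"ry": 0,"rz": 0,"claw": 1},
  {"dx": 0,"dy": 0,"dz": 0,"rx": 0,"ry": 0,"rz": 0,"claw": 1},
])

```text
time_s: 22.35
ee_pos: [0.5716, -0.0457, 0.1272]
eef_rot: [-3.141, 0.0, 1.358]
force: [-0.5, 0.3, -2.2]
grip_width: 0.0405
grip_force: 24.3
```

Run:
```python
from h import *
o=telemetry.get_obs(); print(o["moment"].round(3),o["force"].round(1),o["tau"].round(2),o["qpos"].round(2))
```

```text
[-0.07   0.037  0.025] [-0.5  0.3 -2.2] [ 6.000e-02 -5.988e+01 -3.339e+01  8.000e-02  4.000e-02  2.800e-01] [-0.14  0.44  1.56 -0.    1.14  0.07]
```

Request:
step_arm([
  {"dx": 0,"dy": 0,"dz": 0.0035,"rx": 0,"ry": 0,"rz": 0.0667,"claw": 1},
  {"dx": 0,"dy": 0,"dz": 0.0035,"rx": 0,"ry": 0,"rz": 0.0667,"claw": 1},
  {"dx": 0,"dy": 0,"dz": 0,"rx": 0,"ry": 0,"rz": 0,"claw": 1},
  {"dx": 0,"dy": 0,"dz": 0,"rx": 0,"ry": 0,"rz": 0,"claw": 1},
], grip_force=35)

```text
time_s: 22.75
ee_pos: [0.572, -0.0457, 0.1271]
eef_rot: [3.141, -0.0, 1.149]
force: [-0.9, -0.2, 3.9]
grip_width: 0.0403
grip_force: 34.2
```

```bash
cat > s.py <<'E'
from h import *
o=telemetry.get_obs(); print(o["moment"].round(3),o["force"].round(1),o["tau"][5].round(2),np.degrees(o["eef_rot"][2]).round(2))
E
python3 s.py
```

```text
[-0.023  0.203 -0.036] [-0.9 -0.2  3.9] 0.21 65.86
```

Request:
step_arm([
  {"dx": 0,"dy": 0,"dz": 0,"rx": 0,"ry": 0,"rz": 0.06,"claw": 1},
  {"dx": 0,"dy": 0,"dz": 0,"rx": 0,"ry": 0,"rz": 0.06,"claw": 1},
  {"dx": 0,"dy": 0,"dz": 0,"rx": 0,"ry": 0,"rz": 0,"claw": 1},
  {"dx": 0,"dy": 0,"dz": 0,"rx": 0,"ry": 0,"rz": 0,"claw": 1},
], grip_force=55)

```text
time_s: 23.15
ee_pos: [0.572, -0.0457, 0.1271]
eef_rot: [3.141, -0.0, 0.961]
force: [-0.1, -0.2, 4.1]
grip_width: 0.0402
grip_force: 53.9
```

```bash
python3 s.py
```

```text
[ 0.013  0.224 -0.125] [-0.1 -0.2  4.1] 0.16 55.05
```

Request:
step_arm([
  {"dx": 0,"dy": 0,"dz": 0,"rx": 0,"ry": 0,"rz": 0.033,"claw": 1},
  {"dx": 0,"dy": 0,"dz": 0,"rx": 0,"ry": 0,"rz": 0.033,"claw": 1},
  {"dx": 0,"dy": 0,"dz": 0,"rx": 0,"ry": 0,"rz": 0,"claw": 1},
  {"dx": 0,"dy": 0,"dz": 0,"rx": 0,"ry": 0,"rz": 0,"claw": 1},
])

```text
time_s: 23.55
ee_pos: [0.572, -0.0457, 0.1271]
eef_rot: [3.141, -0.0, 0.856]
force: [0.3, -0.1, 4.9]
grip_width: 0.04
grip_force: 53.9
```

```bash
python3 s.py
```

```text
[-0.053  0.25  -0.071] [ 0.3 -0.1  4.9] 0.0 49.06
```

Request:
step_arm([
  {"dx": 0,"dy": 0,"dz": 0,"rx": 0,"ry": 0,"rz": 0.033,"claw": 1},
  {"dx": 0,"dy": 0,"dz": 0,"rx": 0,"ry": 0,"rz": 0.033,"claw": 1},
  {"dx": 0,"dy": 0,"dz": 0,"rx": 0,"ry": 0,"rz": 0,"claw": 1},
  {"dx": 0,"dy": 0,"dz": 0,"rx": 0,"ry": 0,"rz": 0,"claw": 1},
])

```text
time_s: 23.95
ee_pos: [0.5719, -0.0457, 0.1271]
eef_rot: [3.141, -0.0, 0.753]
force: [-0.1, 0.6, 5.2]
grip_width: 0.0397
grip_force: 53.9
```

```bash
python3 s.py
```

```text
[-0.02   0.231 -0.117] [-0.1  0.6  5.2] 0.0 43.13
```

Request:
step_arm([
  {"dx": 0,"dy": 0,"dz": 0,"rx": 0,"ry": 0,"rz": 0.033,"claw": 1},
  {"dx": 0,"dy": 0,"dz": 0,"rx": 0,"ry": 0,"rz": 0.022,"claw": 1},
  {"dx": 0,"dy": 0,"dz": 0,"rx": 0,"ry": 0,"rz": 0,"claw": 1},
  {"dx": 0,"dy": 0,"dz": 0,"rx": 0,"ry": 0,"rz": 0,"claw": 1},
])

```text
time_s: 24.35
ee_pos: [0.5719, -0.0456, 0.127]
eef_rot: [3.141, -0.0, 0.667]
force: [-0.5, 0.8, 5.4]
grip_width: 0.0402
grip_force: 53.6
```

```bash
python3 s.py
```

```text
[0.103 0.356 0.229] [-0.5  0.8  5.4] 0.2 38.2
```

Request:
step_arm([
  {"dx": 0,"dy": 0,"dz": 0,"rx": 0,"ry": 0,"rz": 0.033,"claw": 1},
  {"dx": 0,"dy": 0,"dz": 0,"rx": 0,"ry": 0,"rz": 0.022,"claw": 1},
  {"dx": 0,"dy": 0,"dz": 0,"rx": 0,"ry": 0,"rz": 0,"claw": 1},
  {"dx": 0,"dy": 0,"dz": 0,"rx": 0,"ry": 0,"rz": 0,"claw": 1},
])

```text
time_s: 24.75
ee_pos: [0.5718, -0.0455, 0.127]
eef_rot: [3.141, -0.0, 0.581]
force: [-1.7, 1.1, 4.9]
grip_width: 0.0401
grip_force: 53.2
```

```bash
python3 s.py
```

```text
[0.124 0.357 0.664] [-1.7  1.1  4.9] 0.67 33.29
```

Request:
step_arm([
  {"dx": 0,"dy": 0,"dz": 0,"rx": 0,"ry": 0,"rz": 0,"claw": 0.4},
  {"dx": 0,"dy": 0,"dz": 0,"rx": 0,"ry": 0,"rz": 0,"claw": 0.3},
  {"dx": 0,"dy": 0,"dz": 0,"rx": 0,"ry": 0,"rz": 0,"claw": 0.2},
  {"dx": 0,"dy": 0,"dz": 0,"rx": 0,"ry": 0,"rz": 0,"claw": 0.2},
  {"dx": 0,"dy": 0,"dz": -0.2,"rx": 0,"ry": 0,"rz": 0,"claw": 0.2},
  {"dx": 0,"dy": 0,"dz": -0.5,"rx": 0,"ry": 0,"rz": 0,"claw": 0.2},
  {"dx": 0,"dy": 0,"dz": -0.5,"rx": 0,"ry": 0,"rz": 0,"claw": 0.2},
  {"dx": -0.45,"dy": 0,"dz": 0,"rx": 0,"ry": 0,"rz": 0,"claw": 0.2},
  {"dx": -0.45,"dy": 0,"dz": 0,"rx": 0,"ry": 0,"rz": 0,"claw": 0.2},
  {"dx": -0.45,"dy": 0,"dz": 0,"rx": 0,"ry": 0,"rz": 0,"claw": 0.2},
])

```text
time_s: 25.75
ee_pos: [0.4571, -0.1197, 0.2467]
eef_rot: [3.141, -0.0, 0.577]
force: [0.5, -1.4, -0.4]
grip_width: 0.0751
grip_force: 0.0
```

Run:
```python
from meas import *
o=telemetry.get_obs(); print(o["ee_pos"].round(3),o["time_s"])
for n in("top","scene"):
    p=viewer.camera(n)
    for nm,lo,hi in[("hextop",.122,.16),("skirttop",.104,.113)]:
        q,m=cloud(p,(.5718,-.0456),.04,lo,hi)
        if len(q)>3: print(n,nm,len(q),q.mean(0).round(4),"med z",np.median(q[:,2]).round(4),"circ",circ(q))
    if n=="top": save("end.png",cv2.resize(p["img"][120:260,200:380],(720,560),interpolation=cv2.INTER_CUBIC))
```

```text
[ 0.457 -0.12   0.247] 25.75
top hextop 190 [ 0.5704 -0.0455  0.1302] med z 0.1291 circ (0.5704, -0.046, 0.0225)
top skirttop 269 [ 0.5697 -0.0467  0.1091] med z 0.1092 circ (0.5715, -0.0457, 0.0312)
scene hextop 113 [ 0.5694 -0.051   0.1305] med z 0.1302 circ (0.572, -0.0461, 0.0262)
scene skirttop 99 [ 0.5637 -0.0606  0.1095] med z 0.1104 circ (0.5716, -0.0487, 0.0317)
```

View pics/end.png

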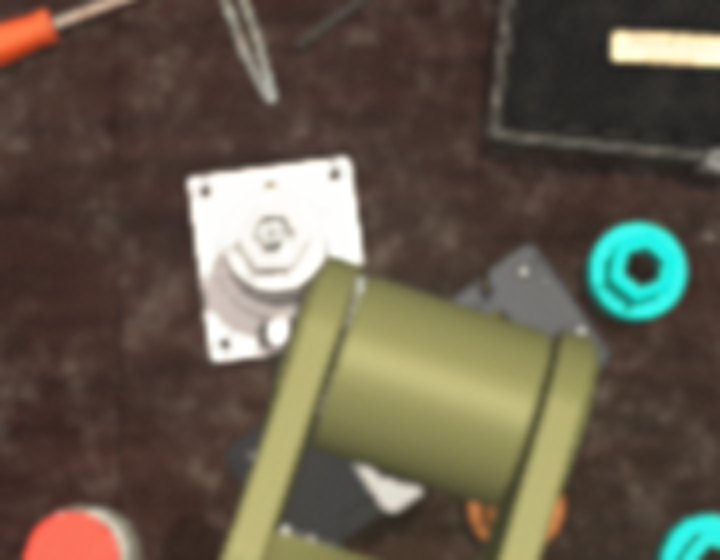

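The picture shows the nut level over the lid on the cell (px 272,232), with the gripper clear of it. The skirt top at about 109 mm puts the nut's lower edge at about 81 mm.

```bash
python3 -c "
from station import hand_in
print(hand_in())"
```

```text
the job is handed in; nothing more can be done
None
```

The cell is closed and the job is handed in; no verdict came back. The lid measured as seated, and the nut dropped off the thread starts and was screwed home to about 0.66 N m with its lower edge near 81 mm. I did not measure the contact force on the lid.

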